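# Bed the rocking stand in its case and shut the lid

### The arm

A 7-joint arm with a two-finger parallel gripper is mounted at the origin on the work surface; the furniture and walls round the work are solid. World frame = base frame: x ahead of the robot, y to its left, z up, the work surface at z = 0. Lengths are in m, angles in rad, forces in N, time in s.
With the tool pointing down it reaches from about 0.425 to 0.95 m from the base axis. Payload 4.7 kg.
Tool frame: the origin (TCP) lies at the very end of the fingers, on their centre line; the grasp point (between the pads) lies 19 mm behind it (robot.pinch_z is the distance from the TCP to the grasp point, in m); x points along the fingers, z is the direction in which the jaws open and shut, and the axes are right-handed (so a half turn about x gives the same grasp; the last joint's range is limited). The gripper opens to 85 mm and grips with 20 to 120 N. Pads are 22 mm wide; open, the fingers measure 114 mm over their backs; the gripper's body (76 mm by 85 mm) begins 54 mm behind the grasp point. The pads swing forward as they close: fully open they stand 13 mm farther back than shut.
Start: joints at [1.112, 0.469, -0.049, 1.532, 0.024, 1.141, -0.082], TCP at [0.281, -0.614, 0.231] pointing down, gripper open.
Joint ranges: [-2.59, 2.59], [-0.33, 1.99], [-1.39, 1.29], [0.1, 2.45], [-1.04, 4.18], [0.21, 1.99], [-2.66, 2.66]. Speed limits (rad/s): [2.57, 2.57, 3.14, 3.14, 3.14, 3.14, 3.14].

### API

Orientations are given as [roll, pitch, yaw] about the fixed x, y, z axes, in that order (R = Rz(yaw) Ry(pitch) Rx(roll)).
In Python, from station import robot gives the robot as it stands.
- The arm moves only by the tool drive_tool, never from a script. Its argument "moves" is text: rows parted by semicolons, each of 4 numbers parted by spaces: the shift along the tool's x, y, z each as a share of 120 mm, from -1 to 1, then the turn about the tool's x as a share of pi rad, from -1 to 1. In form: dx dy dz roll; .... A call has exactly 5 rows; each row is the pose to reach, as a shift and turn from the pose measured when the call began, along the tool's axes at that moment, turning the shorter way round; what a row does not reach only later rows make up. A row lasts 1/10 s, in which the tool goes at most 50 mm and 8.59 degrees, less where a joint would pass 70% of its speed; a pose out of reach is approached as far as the arm can. A call with a number of a shift or a turn outside -1 to 1 is refused whole. A call with a gripper value outside its range is refused whole. "claw" is the gripper command: -1 is fully open, 1 is shut, values between are in proportion, set as the call begins (left out, the last holds). The fingers move at their own pace and stop on an object; the grip force is fixed at half the most. Time passes only in rows, so rows that repeat a pose let the fingers close, or fill a call up. It gives the time, the measured TCP pose, the force and the opening at its end, in the units of the state.
- robot.read_state(): the state, without advancing time (a new reading comes with each control period).
- robot.get_image(name): name is "scene" or "top"; returns the picture (400x640x3 uint8, red, green, blue); there is no depth.
- robot.get_calibration(name): a dict with "intrinsics" (3x3 intrinsics, pixels), "R" (3x3) and "t" (3): a world point X has camera coordinates R X + t. Camera axes: x right, y down, z forward; pixel columns grow to the right and rows downward; lengths in m; the calibration is good to about 2 mm. A picture is of the moment at which its call begins. get_calibration takes no time and is no camera call.
- robot.hand_in(): hands the job in, once; it reports no verdict.
The state is a dict: "time_s": time; "joint_positions": joint angles; "dq": joint speeds; "effort": joint torques, N m; "eef_pos": TCP position; "tcp_rot": TCP orientation; "ft_force": force on the tool from outside, world axes, zero at the start; "wrist_torque": the same for the moment, N m; "grip_width": finger opening in m.
Only numpy, scipy, OpenCV 4.12 (cv2) and the standard library are available. Lean on these libraries where they do the work, as an engineer would, in place of code of your own. Each camera call takes 0.05 s, during which the arm holds its last target.

### The job

The four-footed stand rocks in its case because its one long foot is up on the raised part of the floor: turn it by its grip bar, without taking it out of the case, until the long foot drops into the sunken back left corner of the floor and it stands level on all four feet, and let go. Then push the leaning lid forward past upright and let it swing shut by its own weight. Leave the chisel, pencil, screw tin and glue bottle where they are.

Things in the scene. Friction and masses are not known exactly. Their poses are not given: they have to be found in the camera images.
- case: fixed open plywood case, 236 (x) x 226 (y) x 78 mm high, walls 8 mm, lid hinged at its back. Origin: centre of its underside, on the worktop; x points away from the robot to the hinge side, y left. The floor inside is raised (20 mm above the worktop) except the sunken rear-left corner, 12 mm lower, which covers all of the inside with x > 25 mm and y > 25 mm from the case's centre
- sunken_corner (a point): spot on the sunken corner's floor where the long foot belongs: 44 mm in x and 44 mm in y from the case's centre, 8 mm above the worktop. The stand then points its +x arm along the case's diagonal, 45 degrees left of the case's x axis, with its middle over the case's middle
- stand_grip (a point): centre of the grip bar on top of the loose stand; axes as the stand's. The wooden bar is 50 mm long (stand's x), 20 mm wide (y: pinch it across this) and 30 mm tall; this point is 15 mm above the flat tops of the arms and 15 mm below the bar's top. With the stand bedded level it is 59 mm above the worktop, the bar's top 4 mm under the case's rim; standing wrongly it is about 6 mm higher
- stand: loose cast stand in the case, 0.45 kg, cross-shaped: four arms 18 mm wide along its +x, -x, +y, -y, each with a foot 62 mm from the middle. Three feet are round and short; the one at +x, under a square boss, is square (15 mm) and 12 mm longer. Wrongly set it rocks and leans by 0.1 to 0.35 rad; a short foot may hang in the sunken corner. Origin: middle, level with the short feet's undersides, 39 mm under the bar's centre
- long_foot (a point): middle of the underside of the stand's long square foot, 62 mm along the stand's +x from its middle and 51 mm under the bar's centre
- lid (a joint): hinge of the case's lid: 0 as found, leaning back against its stop, 0.28 upright, 1.85 shut (flat on the rim). Damped hinge without a spring: on the shut side of upright the lid falls shut by its own weight within about 3 s; on the other side it falls back open
- lid_edge (a point): middle of the lid's free edge, half-way through its thickness. The lid is a 9 mm ply board of 0.3 kg, 226 mm wide, 236 mm from hinge to free edge; a tab 50 mm wide, 6 mm thick stands 14 mm beyond the edge at its middle. The hinge line tops the case's back wall: 118 mm in x from the case's centre, 78 mm above the worktop; as found the free edge is about 305 mm up
- chisel: bevel-edge chisel, 265 mm, lying beside the case on its right (-y); bystander
- pencil: carpenter pencil, 165 mm, lying beside the case on its left (+y); bystander
- screw_tin: open round tin of screws, 74 mm wide, 34 mm high, at the left; bystander
- glue_bottle: upright glue bottle, 188 mm high, at the back left; bystander
Things that resemble listed ones, but are neither listed nor needed, are in the scene too. Of the things shaped like the stand, the aluminium one is meant.

How it is judged:
On the way, in this order (a step that is already met when the one before it is completed fails the run):
1. the stand is level on all four feet, its long foot in the sunken corner, and let go (angle between stand_grip's own z axis and vertical below 0.05 rad and z of stand_grip in the frame of case below 0.0615 m and z of long_foot in the frame of case below 0.0115 m and x of long_foot in the frame of case above 0.026 m and y of long_foot in the frame of case above 0.026 m and contact force between the fingers and stand below 0.2 N), for 0.3 s.
2. the lid, past upright, swings down on its own with the robot off it (value of joint lid between 0.45 and 1.7 rad and velocity of joint lid above 0.1 rad/s and contact force between each of the fingers, the arm and case below 0.1 N), for 0.15 s.
At the end, for the whole second after the job is handed in: The stand stands level (within 0.05 rad) on all four feet at rest in the case, its long foot down in the sunken corner (underside within 3.5 mm of that floor and inside the corner), and the lid is fully shut (within 0.03 rad) (angle between stand_grip's own z axis and vertical below 0.05 rad and z of stand_grip in the frame of case below 0.0615 m and z of long_foot in the frame of case below 0.0115 m and x of long_foot in the frame of case above 0.026 m and y of long_foot in the frame of case above 0.026 m and value of joint lid above 1.82 rad and linear speed of stand below 0.01 m/s); the robot touches nothing.
It fails at once if the stand is lifted out of the case (more than 60 mm above where it belongs) (height (world z) of stand_grip above 0.119 m).
It fails at once if the chisel, pencil, screw tin or glue bottle is displaced by more than 30 mm (distance of any of chisel, pencil, screw_tin, glue_bottle from where it was at the start of the episode above 0.03 m).
It also fails if it takes over 61 s, if anything falls off the work surface, if the arm or the gripper's body presses on something with over 40 N, if the wrist force passes 120 N, or if a joint passes its speed limit or range.

## Working session

There is one attempt and no reset: what is moved stays moved. The work goes in short steps, Python scripts to look and compute and a tool call to move; the robot and the scene stay as the last step left them, time stands still between calls to the robot, and variables do not carry over. Pictures are saved under pics/ and viewed, and the job is handed in when it is done.

Besides the shell and the picture viewer there is one more tool, called in YAML: its name, and indented under it one key for each argument. drive_tool: Moves the arm, as the interface text tells. Its arguments: {"type":"object","properties":{"moves":{"type":"string"},"claw":{"type":"number"}},"required":["moves"]}

```bash
mkdir -p pics; cat > h.py <<'E'
import numpy as np, cv2
from station import robot
def cap(n):
    for c in ("scene","top"):
        im=robot.get_image(c); cv2.imwrite(f"pics/{c}_{n}.png",im[:,:,::-1])
def ray(cam,u,v):
    c=robot.get_calibration(cam);K,R,t=[np.array(c[k]) for k in("intrinsics","R","t")]
    d=R.T@np.linalg.inv(K)@np.array([u,v,1.]);o=-R.T@t
    return o,d
def onz(cam,u,v,z):
    o,d=ray(cam,u,v);return o+d*(z-o[2])/d[2]
def proj(cam,X):
    c=robot.get_calibration(cam);K,R,t=[np.array(c[k]) for k in("intrinsics","R","t")]
    p=K@(R@np.array(X)+t);return p[:2]/p[2]
E
python3 - <<'E'
from h import *
cap("0")
s=robot.read_state();print(s)
for c in("scene","top"):
    o,d=ray(c,320,200);print(c,o,d,robot.get_calibration(c)["intrinsics"])
E
```

```text
{'time_s': 0.1, 'joint_positions': array([ 1.11212044,  0.46938053, -0.04861185,  1.53357276,  0.02412601,
        1.14095051, -0.08231371]), 'dq': array([-2.01316585e-03, -1.39427988e-03, -3.22884161e-05, -2.38244296e-03,
       -1.10353693e-03,  1.60542313e-03,  1.06779489e-03]), 'effort': array([ 8.34067960e-04, -5.11516106e+01, -4.70287423e-02, -2.38390982e+01,
        1.08029810e-02,  4.36852264e-03, -1.52105349e-05]), 'eef_pos': array([ 0.28105455, -0.6131445 ,  0.23035381]), 'tcp_rot': array([-3.09893005,  1.56907179,  2.04327602]), 'ft_force': array([ 0.59795153, -0.65820818, -0.86298204]), 'wrist_torque': array([-0.02898454,  0.01582778,  0.02740977]), 'grip_width': 0.0853496553652841}
scene [-0.15567234  0.72916862  0.81100982] [ 0.52736533 -0.66601133 -0.52773424] [[431.78803108   0.         314.57813288]
 [  0.         431.78803108 202.40537744]
 [  0.           0.           1.        ]]
top [ 0.27923313 -0.04060005  1.65065976] [ 0.12926685 -0.0142588  -0.9915777 ] [[444.0735048    0.         318.18059461]
 [  0.         444.0735048  204.92067929]
 [  0.           0.           1.        ]]
```

View pics/scene_0.png

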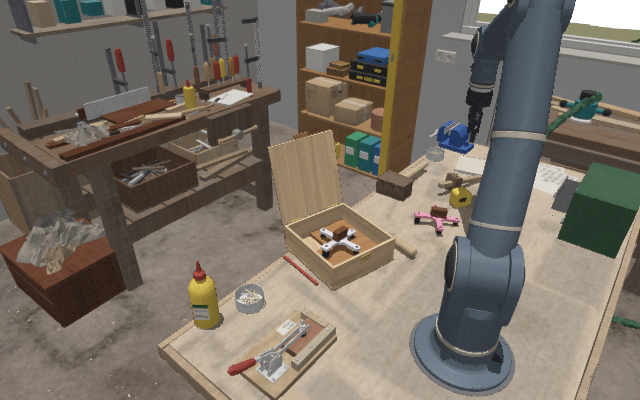

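View pics/top_0.png

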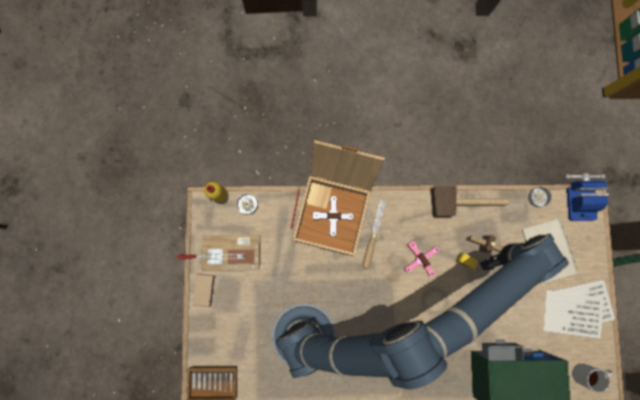

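The scene view shows the open case with the stand at about (340,240) and the lid leaning back. The top view shows the case at about (333,215), with the pale sunken corner at (320,193). I'll zoom in on both.

```bash
python3 - <<'E'
import cv2
a=cv2.imread("pics/top_0.png")[130:280,280:400];cv2.imwrite("pics/ztop0.png",cv2.resize(a,None,fx=4.0,fy=4.0,interpolation=cv2.INTER_CUBIC))
a=cv2.imread("pics/scene_0.png")[120:290,260:430];cv2.imwrite("pics/zsc0.png",cv2.resize(a,None,fx=3.5,fy=3.5,interpolation=cv2.INTER_CUBIC))
E
```

```text
(no output)
```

View pics/ztop0.png

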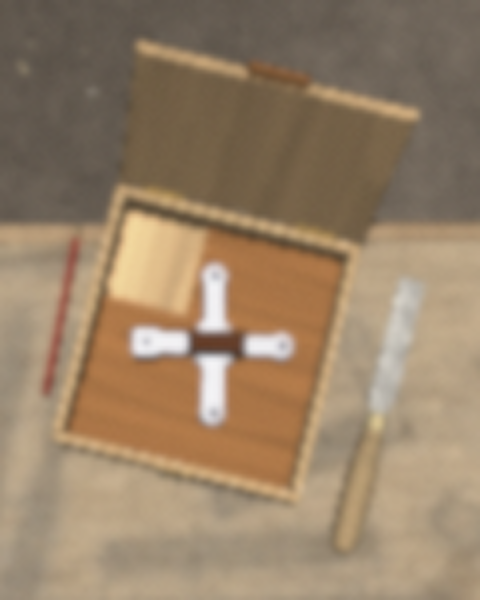

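View pics/zsc0.png

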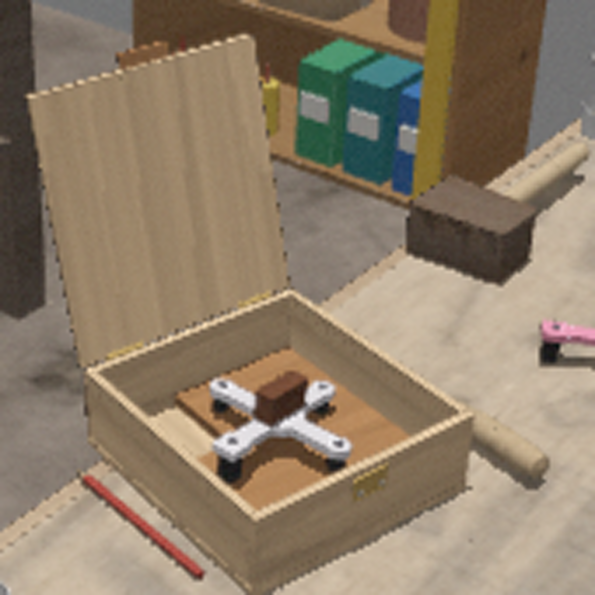

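```bash
python3 - <<'E'
from h import *
f=lambda x,y,z:onz("top",280+(x+.5)/4-.5,130+(y+.5)/4-.5,z)
c=[f(x,y,.078)for x,y in((122,186),(357,245),(297,500),(57,439))]
for p in c:print(p)
m=np.mean(c,0);print("centre",m)
print([np.linalg.norm(c[i]-c[i-1]) for i in range(4)])
d=(c[0]+c[1]-c[2]-c[3]);print("yaw",np.arctan2(d[1],d[0]))
d=(c[0]+c[3]-c[2]-c[1]);print("yaw2",np.arctan2(d[1],d[0])-np.pi/2)
b=f(147,342,.050);e=f(284,347,.050);print(b,e,(b+e)/2,np.arctan2(*(b-e)[[1,0]]))
g=f(212,270,.05);k=f(211,416,.05);print((g+k)/2,np.arctan2(*(g-k)[[1,0]]))
print("bar",f(217,344,.08))
# scene: bar top centre & rim corners check
f2=lambda x,y,z:onz("scene",260+(x+.5)/3.5-.5,120+(y+.5)/3.5-.5,z)
print("scene bartop",f2(281,385,.08))
for q in((85,370),(292,292),(472,412),(256,518)):print(f2(*q,.078))
E
```

```text
[ 0.57095579 -0.02831282  0.078     ]
[ 0.516338  -0.2386228  0.078    ]
[ 0.28962132 -0.18122109  0.078     ]
[0.34447778 0.03002532 0.078     ]
centre [ 0.43034822 -0.10453285  0.078     ]
[np.float64(0.23387096178836173), np.float64(0.217286420589601), np.float64(0.23387049818958214), np.float64(0.2182527857716843)]
yaw -0.25004192036511136
yaw2 -0.2540782612428354
[ 0.43275636 -0.05011732  0.05      ] [ 0.427537   -0.17412755  0.05      ] [ 0.43014668 -0.11212243  0.05      ] 1.528732966311531
[ 0.43185484 -0.10850748  0.05      ] -0.016968974051242248
bar [ 0.42775744 -0.11210745  0.08      ]
scene bartop [ 0.42886498 -0.10374784  0.08      ]
[ 0.56973824 -0.01794293  0.078     ]
[ 0.50886438 -0.22853883  0.078     ]
[ 0.28957948 -0.17494101  0.078     ]
[0.34509526 0.03991671 0.078     ]
```

```bash
python3 - <<'E'
from h import *
from scipy.spatial.transform import Rotation as Ro
s=robot.read_state();print(Ro.from_euler('xyz',s['tcp_rot']).as_matrix().round(4))
a=cv2.imread("pics/top_0.png")[170:260,288:378];cv2.imwrite("pics/zt1.png",cv2.resize(a,None,fx=6.5,fy=6.5,interpolation=cv2.INTER_LINEAR))
a=cv2.imread("pics/scene_0.png")[195:290,275:400];cv2.imwrite("pics/zs1.png",cv2.resize(a,None,fx=6.,fy=6.,interpolation=cv2.INTER_LINEAR))
E
```

```text
[[-8.000e-04  9.090e-01  4.167e-01]
 [ 1.500e-03  4.167e-01 -9.090e-01]
 [-1.000e+00 -1.000e-04 -1.700e-03]]
```

View pics/zt1.png

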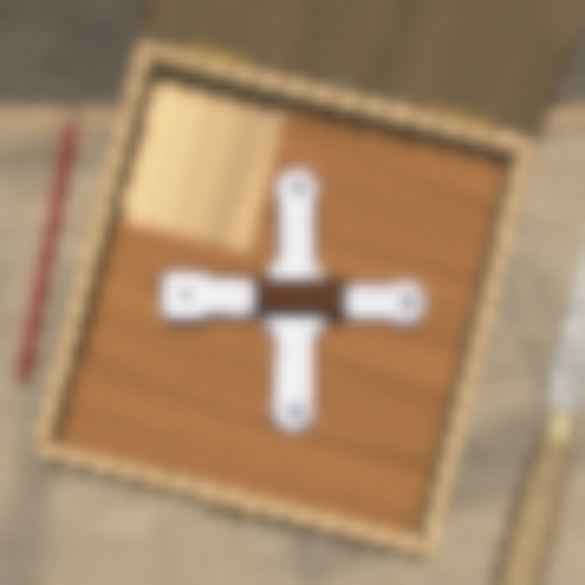

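View pics/zs1.png

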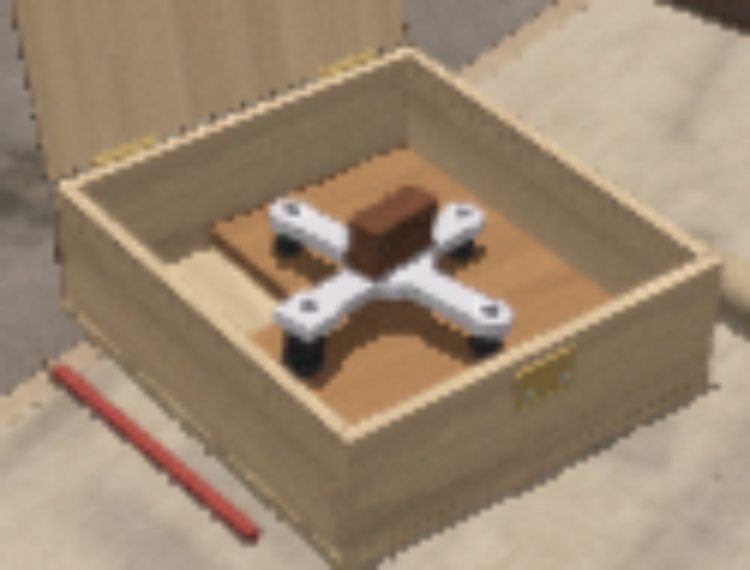

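```bash
python3 - <<'E'
from h import *
T=lambda x,y:("top",288+(x+.5)/6.5-.5,170+(y+.5)/6.5-.5)
S=lambda x,y:("scene",275+(x+.5)/6-.5,195+(y+.5)/6-.5)
def tri(a,b):
    (o1,d1),(o2,d2)=ray(*a),ray(*b)
    A=np.stack([d1,-d2],1);s=np.linalg.lstsq(A,o2-o1,rcond=None)[0]
    p,q=o1+s[0]*d1,o2+s[1]*d2;return (p+q)/2,np.linalg.norm(p-q)
C=[]
for t,s in(((140,42),(62,185)),((537,140),(408,48)),((432,553),(718,262)),((38,458),(348,438))):
    p,e=tri(T(*t),S(*s));print(p.round(4),e.round(4), onz(*T(*t),.078)[:2].round(4),onz(*S(*s),.078)[:2].round(4));C.append(p)
print("centre",np.mean(C,0))
print("bar",tri(T(299,298),S(393,213)))
for n,t,s in(("boss",(186,294),(307,305)),("-x",(405,301),(463,213)),("+y?",(296,187),(291,209)),("-y",(292,410),(489,311))):print(n,tri(T(*t),S(*s)))
E
```

```text
[ 0.5722 -0.0246  0.073 ] 0.0 [ 0.5713 -0.0247] [ 0.5673 -0.0196]
[ 0.5187 -0.2435  0.0684] 0.0042 [ 0.5154 -0.2433] [ 0.5118 -0.2299]
[ 0.2912 -0.1816  0.07  ] 0.0037 [ 0.2895 -0.1818] [ 0.288  -0.1708]
[0.3455 0.0339 0.0734] 0.0075 [0.3421 0.0316] [0.3456 0.0401]
centre [ 0.43189368 -0.10395974  0.07120004]
bar (array([ 0.43063839, -0.11035044,  0.07368235]), np.float64(0.003678366625995496))
boss (array([ 0.43500925, -0.0485819 ,  0.05218489]), np.float64(0.0031288452590379355))
-x (array([ 0.43127781, -0.17175633,  0.03941704]), np.float64(0.002225284529167142))
+y? (array([ 0.49500198, -0.11103647,  0.04614481]), np.float64(0.001818479188526387))
-y (array([ 0.37050591, -0.1072875 ,  0.04560799]), np.float64(0.002967952816035752))
```

drive_tool:
  moves: "0 0.15 -0.16 0; 0 0.3 -0.33 0; 0 0.45 -0.5 0; 0 0.6 -0.66 0; 0 0.72 -0.82 0"
  claw: -0.2

```text
time_s: 0.6
eef_pos: [0.3191, -0.486, 0.23]
tcp_rot: [3.104, 1.568, 1.964]
ft_force: [-0.1, 0.9, 0.3]
grip_width: 0.0512
```

drive_tool:
  moves: "0 0.15 -0.16 0; 0 0.3 -0.33 0; 0 0.45 -0.5 0; 0 0.6 -0.66 0; 0 0.72 -0.82 0"

```text
time_s: 1.1
eef_pos: [0.3569, -0.359, 0.23]
tcp_rot: [3.105, 1.567, 1.966]
ft_force: [-0.2, -0.6, 0.1]
grip_width: 0.051
```

drive_tool:
  moves: "0 0.15 -0.16 0; 0 0.3 -0.33 0; 0 0.45 -0.5 0; 0 0.6 -0.66 0; 0 0.72 -0.82 0"

```text
time_s: 1.6
eef_pos: [0.3944, -0.2321, 0.2302]
tcp_rot: [-3.141, 1.567, 2.003]
ft_force: [0.7, -0.3, -0.4]
grip_width: 0.0512
```

drive_tool:
  moves: "0 0.15 -0.16 0; 0 0.3 -0.33 0; 0 0.45 -0.5 0; 0 0.6 -0.66 0; 0 0.69 -0.8 0"

```text
time_s: 2.1
eef_pos: [0.4297, -0.1085, 0.2304]
tcp_rot: [3.104, 1.567, 1.967]
ft_force: [-0.3, 0.3, 0.4]
grip_width: 0.0513
```

drive_tool:
  moves: "0 0 0 -0.04; 0 0 0 -0.08; 0 0 0 -0.12; 0 0 0 -0.16; 0 0 0 -0.18"

```text
time_s: 2.6
eef_pos: [0.4294, -0.1084, 0.2301]
tcp_rot: [2.661, 1.566, 2.093]
ft_force: [-1.0, -0.5, -0.7]
grip_width: 0.0512
```

```bash
cat > st.py <<'E'
from h import *
from scipy.spatial.transform import Rotation as Ro
import sys
def st():
    s=robot.read_state();R=Ro.from_euler('xyz',s['tcp_rot']).as_matrix()
    print(s['time_s'],s['eef_pos'].round(4),"jawhead",np.arctan2(R[1,2],R[0,2]).round(3),"q7",s['joint_positions'].round(2),s['ft_force'].round(1),s['grip_width'])
    return s,R
def need(x,y,z=None):
    s,R=st();d=np.array([x,y,s['eef_pos'][2] if z is None else z])-s['eef_pos'];print("shares",(R.T@d/.12).round(3))
E
python3 -c "
from st import *
need(.430,-.110)"
```

```text
2.6 [ 0.4294 -0.1084  0.2301] jawhead -0.568 q7 [ 0.54  0.12 -0.42  2.04  0.05  1.   -0.47] [-1.  -0.5 -0.7] 0.05120300807769631
shares [-0.    -0.009  0.011]
```

drive_tool:
  moves: "0 0 0 -0.04; 0 0 0 -0.08; 0 0 0 -0.12; 0 0 0 -0.16; 0 0 0.01 -0.171"

```text
time_s: 3.1
eef_pos: [0.43, -0.1089, 0.2298]
tcp_rot: [2.248, 1.566, 2.221]
ft_force: [-0.7, -0.7, -0.1]
grip_width: 0.0516
```

drive_tool:
  moves: "0.2 0 0 0; 0.4 0 0 0; 0.6 0 0 0; 0.8 0 0 0; 0.9 0 0 0"

```text
time_s: 3.6
eef_pos: [0.4281, -0.1083, 0.1198]
tcp_rot: [2.51, 1.562, 2.482]
ft_force: [0.4, -0.2, -0.3]
grip_width: 0.0513
```

```bash
python3 -c "
from st import *
need(.430,-.110)
cap('1')
a=cv2.imread('pics/top_1.png')[150:270,270:390];b=cv2.imread('pics/scene_1.png')[180:300,270:420]
cv2.imwrite('pics/z1.png',np.hstack([cv2.resize(a,(360,360)),cv2.resize(b,(437,360))]))"
```

```text
3.6 [ 0.4281 -0.1083  0.1198] jawhead -0.027 q7 [ 0.54  0.28 -0.45  2.16  0.17  0.75 -0.04] [ 0.4 -0.2 -0.3] 0.05132109595194321
shares [-0.    -0.014  0.016]
```

View pics/z1.png

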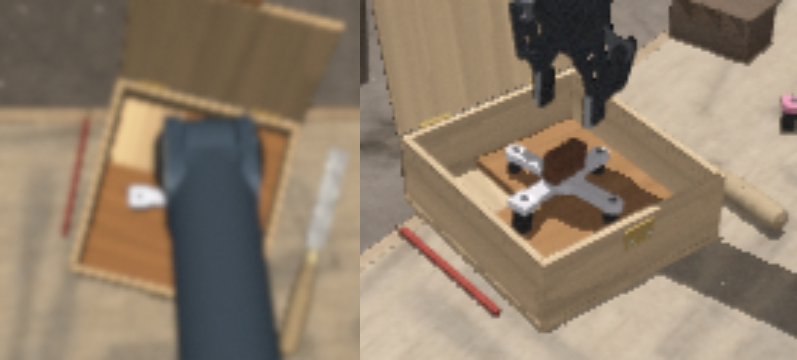

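The fingers are above the bar in the scene view, left finger at about (540,95) and right at (592,110) in the zoom, with the bar at (565,160). I'll descend.

drive_tool:
  moves: "0.12 -0.01 0.01 0; 0.24 -0.01 0.02 0; 0.36 -0.01 0.02 0; 0.44 -0.01 0.02 0; 0.5 -0.01 0.02 0"

```text
time_s: 4.2
eef_pos: [0.4309, -0.1093, 0.0605]
tcp_rot: [2.463, 1.563, 2.436]
ft_force: [-0.9, -0.1, -0.2]
grip_width: 0.0509
```

```bash
python3 -c "
from st import *
need(.430,-.110,.057)
cap('2')
b=cv2.imread('pics/scene_2.png')[160:300,270:420]
cv2.imwrite('pics/z2.png',cv2.resize(b,None,fx=4,fy=4))"
```

```text
4.2 [ 0.4309 -0.1093  0.0605] jawhead -0.027 q7 [ 0.49  0.38 -0.4   2.2   0.25  0.61 -0.12] [-0.9 -0.1 -0.2] 0.05090766327975636
shares [ 0.029 -0.006 -0.007]
```

View pics/z2.png

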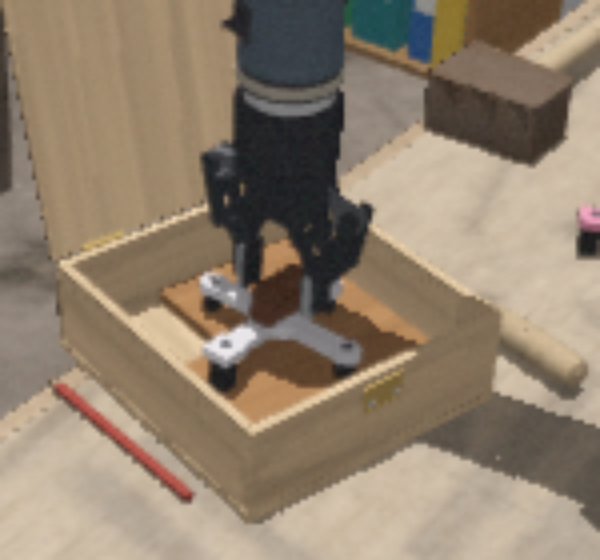

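drive_tool:
  moves: "0.02 0 0 0; 0.02 0 0 0; 0.02 0 0 0; 0.02 0 0 0; 0.02 0 0 0"
  claw: 1

```text
time_s: 4.8
eef_pos: [0.431, -0.1092, 0.0582]
tcp_rot: [2.439, 1.563, 2.412]
ft_force: [0.3, -0.1, 3.0]
grip_width: 0.0188
```

drive_tool:
  moves: "0 0 0 0; 0 0 0 0; 0 0 0 0; 0 0 0 0; 0 0 0 0"

```text
time_s: 5.3
eef_pos: [0.431, -0.1092, 0.0583]
tcp_rot: [2.442, 1.563, 2.415]
ft_force: [0.2, -0.2, 1.7]
grip_width: 0.0189
```

drive_tool:
  moves: "-0.04 0 0 0; -0.08 0 0 0; -0.12 0 0 0; -0.16 0 0 0; -0.16 0 0 0"

```text
time_s: 5.8
eef_pos: [0.4315, -0.1095, 0.0781]
tcp_rot: [2.361, 1.564, 2.334]
ft_force: [0.5, -0.3, -4.3]
grip_width: 0.0187
```

```bash
python3 -c "
from st import *
need(.432,-.104)
cap('3')
b=cv2.imread('pics/scene_3.png')[160:300,270:420]
cv2.imwrite('pics/z3.png',cv2.resize(b,None,fx=4,fy=4))"
```

```text
5.8 [ 0.4315 -0.1095  0.0781] jawhead -0.027 q7 [ 0.51  0.35 -0.42  2.18  0.22  0.65 -0.09] [ 0.5 -0.3 -4.3] 0.01871765221523858
shares [0.    0.046 0.003]
```

View pics/z3.png

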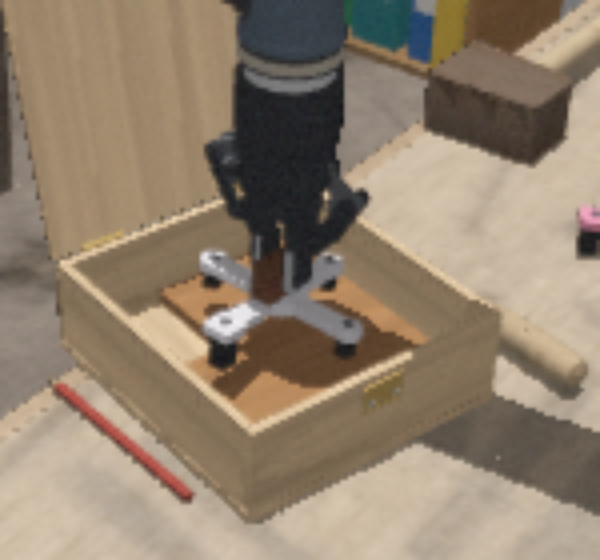

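drive_tool:
  moves: "0 0.02 0 0.04; 0 0.04 0 0.08; 0 0.05 0.01 0.12; 0 0.05 0.01 0.16; 0 0.05 0.01 0.2"

```text
time_s: 6.4
eef_pos: [0.4322, -0.1033, 0.0774]
tcp_rot: [3.111, 1.563, 2.45]
ft_force: [-0.4, 0.2, -3.3]
grip_width: 0.0185
```

drive_tool:
  moves: "0 0 0 0.04; 0 0 0 0.08; 0 0 0 0.12; 0 0 0 0.122; 0 0 0 0.122"

```text
time_s: 6.9
eef_pos: [0.4321, -0.1031, 0.0772]
tcp_rot: [-2.762, 1.562, 2.481]
ft_force: [0.1, -0.9, -3.0]
grip_width: 0.0184
```

```bash
python3 -c "
from st import *
need(.433,-.103)
cap('4')
a=cv2.imread('pics/top_4.png')[150:270,270:390];b=cv2.imread('pics/scene_4.png')[160:300,270:420]
cv2.imwrite('pics/z4.png',np.hstack([cv2.resize(a,(373,373)),cv2.resize(b,(400,373))]))"
```

```text
6.9 [ 0.4321 -0.1031  0.0772] jawhead -1.041 q7 [ 0.3   0.33 -0.18  2.2   0.09  0.63 -0.99] [ 0.1 -0.9 -3. ] 0.018449183845950182
shares [-0.     0.007  0.003]
```

View pics/z4.png

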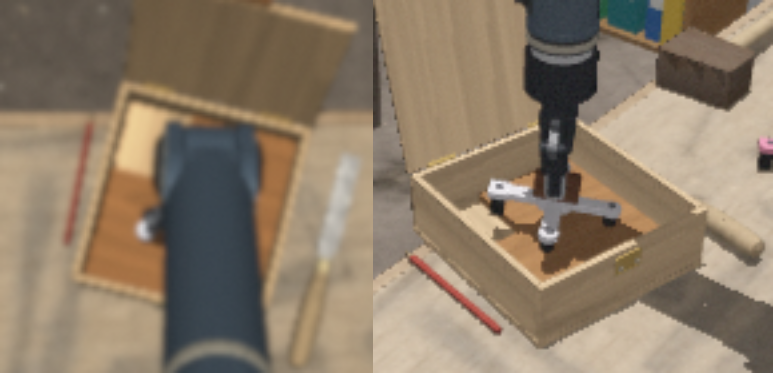

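The scene view shows the long square foot at zoom (497,190), over the pale sunken corner, so I'll lower it.

drive_tool:
  moves: "0.04 0.01 0 0; 0.08 0.01 0 0; 0.12 0.01 0 0; 0.15 0.01 0 0; 0.17 0.01 0 0"

```text
time_s: 7.5
eef_pos: [0.4333, -0.1023, 0.0567]
tcp_rot: [-2.816, 1.562, 2.426]
ft_force: [-0.0, 2.7, 6.3]
grip_width: 0.019
```

drive_tool:
  moves: "0.01 0 0 0; 0.02 0 0 0; 0.03 0 0 0; 0.035 0 0 0; 0.035 0 0 0"

```text
time_s: 8.0
eef_pos: [0.4356, -0.1015, 0.0538]
tcp_rot: [2.938, 1.564, 1.897]
ft_force: [1.9, 3.8, 6.2]
grip_width: 0.0188
```

```bash
python3 -c "
from st import *
need(.433,-.103)
cap('5')
b=cv2.imread('pics/scene_5.png')[180:280,275:395]
cv2.imwrite('pics/z5.png',cv2.resize(b,None,fx=5,fy=5))"
```

```text
8.0 [ 0.4356 -0.1015  0.0538] jawhead -1.041 q7 [ 0.28  0.37 -0.17  2.21  0.11  0.57 -1.01] [1.9 3.8 6.2] 0.018808815909312465
shares [-0.    -0.025  0.   ]
```

View pics/z5.png

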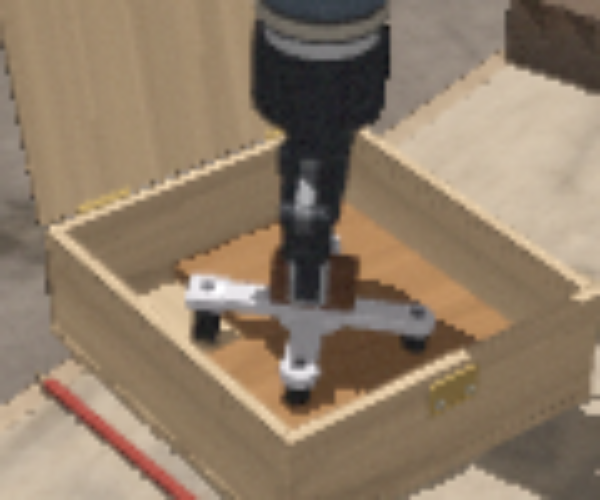

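drive_tool:
  moves: "0 0 0 0; 0 0 0 0; -0.02 0 0 0; -0.03 0 0 0; -0.03 0 0 0"
  claw: -0.2

```text
time_s: 8.6
eef_pos: [0.4357, -0.1017, 0.0576]
tcp_rot: [2.884, 1.565, 1.842]
ft_force: [-0.4, 0.1, -0.0]
grip_width: 0.0515
```

drive_tool:
  moves: "-0.15 0 0 0; -0.35 0 0 0; -0.55 0 0 0; -0.75 0 0 0; -0.95 0 0 0"

```text
time_s: 9.1
eef_pos: [0.4355, -0.1024, 0.1724]
tcp_rot: [2.947, 1.565, 1.906]
ft_force: [0.4, 0.4, -0.8]
grip_width: 0.0515
```

```bash
python3 -c "
from st import *
need(.433,-.103)
cap('6')
a=cv2.imread('pics/top_6.png')[150:270,270:390]
b=cv2.imread('pics/scene_6.png')[180:280,275:395]
cv2.imwrite('pics/z6.png',cv2.resize(b,None,fx=5,fy=5))
cv2.imwrite('pics/z6t.png',cv2.resize(a,None,fx=4,fy=4))"
```

```text
9.1 [ 0.4355 -0.1024  0.1724] jawhead -1.042 q7 [ 0.32  0.18 -0.2   2.11  0.04  0.86 -0.95] [ 0.4  0.4 -0.8] 0.051464131790444415
shares [ 0.    -0.021 -0.006]
```

View pics/z6.png

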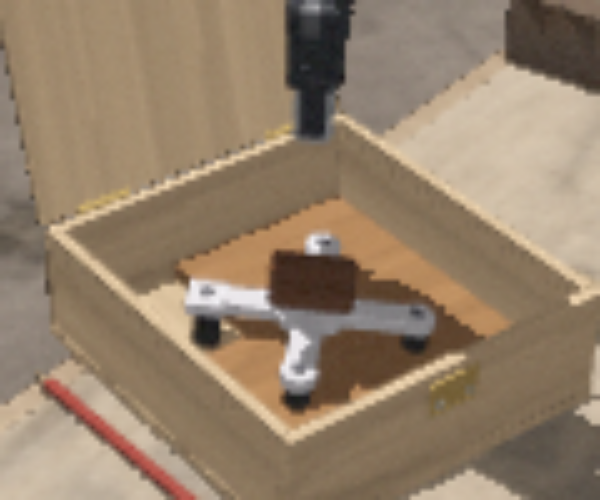

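```bash
python3 -c "
from st import *
S=lambda x,y:(275+(x+.5)/5-.5,180+(y+.5)/5-.5)
P=[(207,288),(322,240),(418,314),(299,365)]
for z in(.037,.044):
  q=[onz('scene',*S(*p),z) for p in P]
  print(z,[v[:2].round(4) for v in q],np.linalg.norm(q[0]-q[2]),np.linalg.norm(q[1]-q[3]),(q[0]+q[2])/2,(q[1]+q[3])/2)
from scipy.optimize import least_squares
U=np.array([S(*p) for p in P]);L=.062*np.array([[1,0,0],[0,-1,0],[-1,0,0],[0,1,0]])
f=lambda v:(np.array([proj('scene',v[:3]+Ro.from_rotvec(v[3:]).apply(l)) for l in L])-U).ravel()
r=least_squares(f,[.43,-.10,.044,0,0,.53]);R=Ro.from_rotvec(r.x[3:]).as_matrix();print(r.x,r.fun.round(2),'tilt',np.arccos(R[2,2]),'z-axis',R[:,2])
C=[.4305,-.104]
for dx,dy in((118,113),(118,-113),(-118,-113),(-118,113)):
  y=-.252;p=np.array([C[0]+np.cos(y)*dx/1e3-np.sin(y)*dy/1e3,C[1]+np.sin(y)*dx/1e3+np.cos(y)*dy/1e3,.078]);u=proj('scene',p);print((u+.5-[275,180])*5-.5, proj('top',p))
"
```

```text
0.037 [array([ 0.4952, -0.076 ]), array([ 0.4719, -0.1596]), array([ 0.3839, -0.1357]), array([ 0.4089, -0.0531])] 0.12627894235457984 0.12370313727425455 [ 0.43951802 -0.10585274  0.037     ] [ 0.44037608 -0.10631566  0.037     ]
0.044 [array([ 0.4893, -0.0688]), array([ 0.4662, -0.1515]), array([ 0.379 , -0.1278]), array([ 0.4038, -0.046 ])] 0.12513689923092336 0.12258438924972566 [ 0.43413523 -0.09830096  0.044     ] [ 0.43498553 -0.0987597   0.044     ]
[ 0.4313452  -0.09416806  0.04810403  0.02148712 -0.02796079  0.53451938] [-0.09 -0.1   0.11  0.11 -0.1  -0.11  0.08  0.1 ] tilt 0.034844976213016424 z-axis [-0.02103598 -0.02776992  0.99939298]
[ 49.62815716 222.22786059] [308.92019669 175.58413588]
[345.80788854 104.11335563] [370.05242311 190.79765996]
[610.03756145 282.44928553] [354.67284747 255.06852564]
[297.95817737 435.79467319] [292.50743345 239.40449166]
```

View pics/z6t.png

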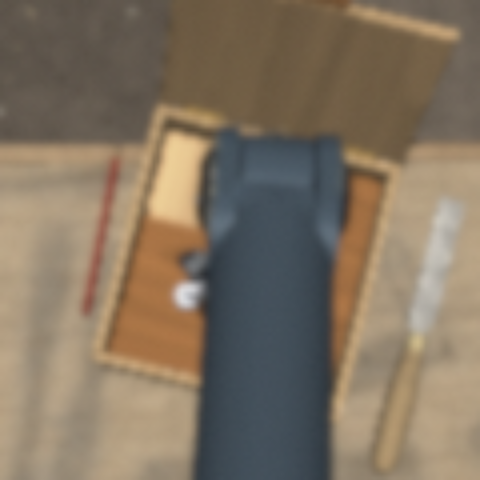

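drive_tool:
  moves: "-0.16 -0.1 0.18 0; -0.32 -0.2 0.36 0; -0.48 -0.3 0.54 0; -0.64 -0.4 0.72 0; -0.8 -0.52 0.9 0"
  claw: 1

```text
time_s: 9.7
eef_pos: [0.4376, -0.2286, 0.2695]
tcp_rot: [2.036, 1.565, 0.995]
ft_force: [0.8, 1.2, -0.8]
grip_width: -0.0001
```

drive_tool:
  moves: "-0.16 -0.1 0.18 0; -0.32 -0.2 0.36 0; -0.48 -0.3 0.54 0; -0.64 -0.4 0.72 0; -0.8 -0.52 0.9 0"

```text
time_s: 10.2
eef_pos: [0.4378, -0.3544, 0.3642]
tcp_rot: [2.34, 1.564, 1.299]
ft_force: [1.2, -0.5, -0.5]
grip_width: 0.0
```

```bash
python3 -c "
from st import *
need(.433,-.103)
cap('7')
a=cv2.imread('pics/top_7.png')[130:270,270:410]
b=cv2.imread('pics/scene_7.png')[195:275,275:395]
cv2.imwrite('pics/z7.png',cv2.resize(b,None,fx=6,fy=6))
cv2.imwrite('pics/z7t.png',cv2.resize(a,None,fx=4,fy=4))"
```

```text
10.2 [ 0.4378 -0.3544  0.3642] jawhead -1.041 q7 [ 0.62  0.2  -0.01  1.61 -0.    1.33 -0.43] [ 1.2 -0.5 -0.5] 1.5466204097207587e-05
shares [ 0.013  1.024 -1.828]
```

View pics/z7.png

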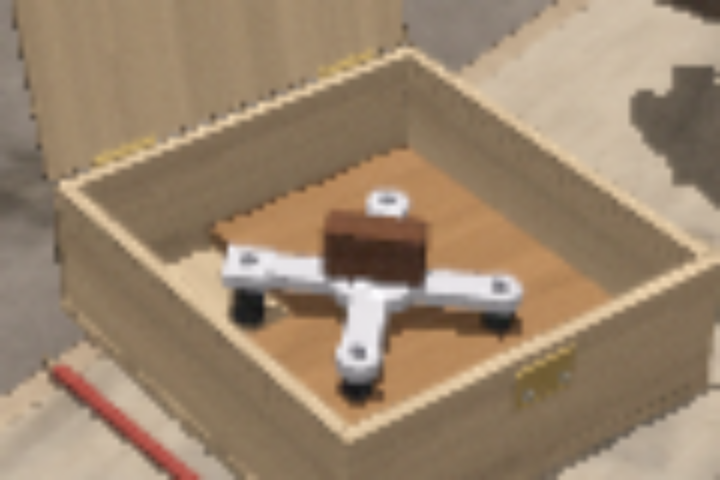

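View pics/z7t.png

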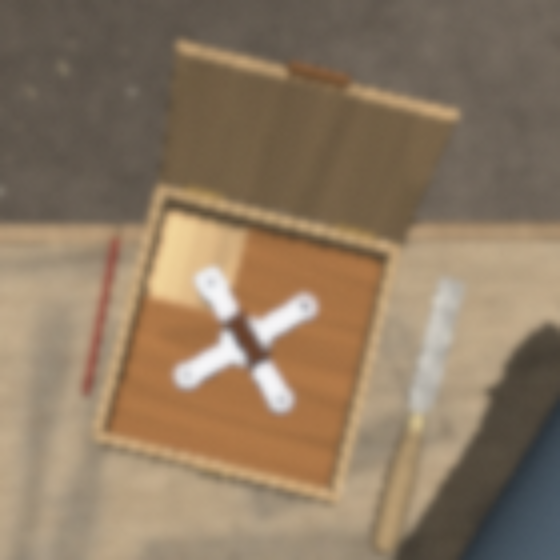

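```bash
python3 -c "
from st import *
T=lambda x,y:('top',270+(x+.5)/4-.5,130+(y+.5)/4-.5)
S=lambda x,y:('scene',275+(x+.5)/6-.5,195+(y+.5)/6-.5)
s=[(248,259),(387,201),(500,289),(358,352)];t=[(209,284),(308,306),(279,402),(185,378)]
U=np.array([S(*p)[1:] for p in s]+[T(*p)[1:] for p in t]);L=.062*np.array([[1,0,0],[0,-1,0],[-1,0,0],[0,1,0]])
def f(v,w=slice(0,8)):
  P=[v[:3]+Ro.from_rotvec(v[3:6]).apply(l) for l in L]
  return (np.array([proj('scene',p) for p in P]+[proj('top',p) for p in P])-U)
for w in(slice(0,4),slice(4,8),slice(0,8)):
  r=least_squares=__import__('scipy.optimize').optimize.least_squares(lambda v:f(v)[w].ravel(),[.43,-.10,.044,0,0,.53]);R=Ro.from_rotvec(r.x[3:]).as_matrix();print(r.x.round(4),np.abs(r.fun).max().round(2),'zaxis',R[:,2].round(3))
print([onz(*T(*p),.044)[:2].round(4) for p in t])
"
```

```text
[ 0.4338 -0.0972  0.0433  0.0114 -0.0214  0.5295] 0.04 zaxis [-0.017 -0.016  1.   ]
[ 0.4266 -0.1003  0.1103 -0.1336  0.1783  0.5117] 0.4 zaxis [0.136 0.171 0.976]
[ 0.4352 -0.1019  0.0397  0.0029 -0.0219  0.5267] 1.49 zaxis [-0.02  -0.008  1.   ]
[array([ 0.4864, -0.0705]), array([ 0.4657, -0.1606]), array([ 0.3783, -0.1331]), array([ 0.4006, -0.0481])]
```

drive_tool:
  moves: "0 0.16 -0.02 0; 0 0.32 -0.05 0; 0 0.48 -0.08 0; 0 0.64 -0.11 0; 0 0.81 -0.14 0"

```text
time_s: 10.8
eef_pos: [0.5132, -0.2937, 0.3646]
tcp_rot: [1.927, 1.567, 0.88]
ft_force: [0.2, -1.1, 0.2]
grip_width: -0.0
```

drive_tool:
  moves: "0 0.16 -0.02 0; 0 0.32 -0.05 0; 0 0.48 -0.08 0; 0 0.64 -0.11 0; 0 0.81 -0.14 0"

```text
time_s: 11.3
eef_pos: [0.589, -0.229, 0.3631]
tcp_rot: [2.715, 1.567, 1.669]
ft_force: [0.2, 0.7, -0.2]
grip_width: 0.0002
```

drive_tool:
  moves: "0 0.16 -0.02 0.04; 0 0.32 -0.05 0.08; 0 0.48 -0.08 0.12; 0 0.64 -0.11 0.16; 0 0.81 -0.14 0.2"

```text
time_s: 11.8
eef_pos: [0.6647, -0.1643, 0.3612]
tcp_rot: [-2.428, 1.565, 2.176]
ft_force: [0.7, -0.0, -0.1]
grip_width: -0.0
```

drive_tool:
  moves: "0 0 0 0.04; 0 0 0 0.05; 0 0 0 0.05; 0 0 0 0.05; 0 0 0 0.05"

```text
time_s: 12.3
eef_pos: [0.6643, -0.1648, 0.3613]
tcp_rot: [-2.269, 1.565, 2.178]
ft_force: [0.2, -0.3, -0.1]
grip_width: 0.0
```

```bash
python3 -c "
from st import *
need(.665,-.163,.28)
T=lambda x,y:(270+(x+.5)/4-.5,130+(y+.5)/4-.5)
print([onz('top',*T(*p),z) for p,z in(((180,42),.31),((458,114),.31),((320,72),.32))])
cap('8')
a=cv2.imread('pics/top_8.png')[110:260,270:420]
b=cv2.imread('pics/scene_8.png')[60:300,220:420]
cv2.imwrite('pics/z8.png',np.hstack([cv2.resize(a,(400,400)),cv2.resize(b,(333,400))]))"
```

```text
12.3 [ 0.6643 -0.1648  0.3613] jawhead -1.836 q7 [ 0.17  0.42  0.02  1.32 -0.01  1.41 -1.65] [ 0.2 -0.3 -0.1] 2.108598633497162e-05
shares [ 0.677  0.004 -0.014]
[array([ 0.64090478, -0.04451972,  0.31      ]), array([ 0.58320744, -0.25851466,  0.31      ]), array([ 0.61422519, -0.15170657,  0.32      ])]
```

View pics/z8.png

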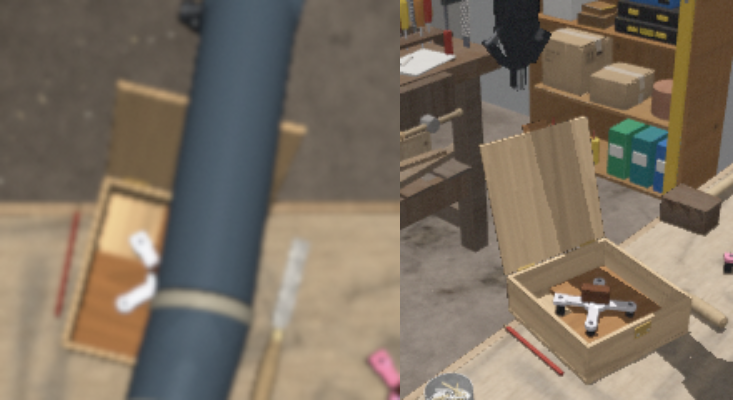

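drive_tool:
  moves: "0.13 0 0 0; 0.26 0 0 0; 0.4 0 0 0; 0.52 0 0 0; 0.63 0 0 0"

```text
time_s: 12.9
eef_pos: [0.6641, -0.1645, 0.285]
tcp_rot: [-2.312, 1.565, 2.135]
ft_force: [-0.8, -0.1, -0.1]
grip_width: 0.0003
```

drive_tool:
  moves: "0 -0.06 0 0; 0 -0.12 0 0; 0 -0.18 0 0; 0 -0.24 0 0; 0 -0.3 0 0"

```text
time_s: 13.4
eef_pos: [0.6289, -0.1549, 0.286]
tcp_rot: [-2.525, 1.566, 1.922]
ft_force: [3.4, -1.2, 0.2]
grip_width: -0.0001
```

```bash
python3 -c "
from st import *
st()
cap('9')
b=cv2.imread('pics/scene_9.png')[90:250,250:410]
cv2.imwrite('pics/z9.png',cv2.resize(b,None,fx=4,fy=4)[:590])"
```

```text
13.4 [ 0.6289 -0.1549  0.286 ] jawhead -1.836 q7 [ 0.17  0.39  0.01  1.53 -0.01  1.23 -1.65] [ 3.4 -1.2  0.2] -8.760845221516194e-05
```

View pics/z9.png

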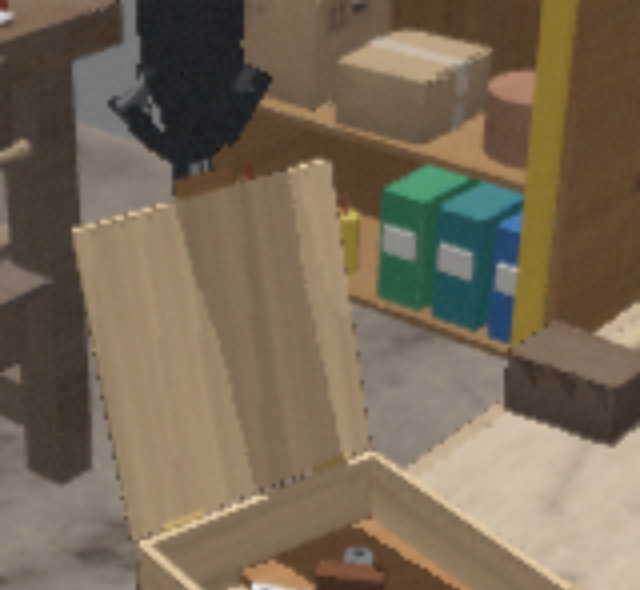

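drive_tool:
  moves: "0 -0.1 0 0; 0 -0.2 0 0; 0 -0.3 0 0; 0 -0.4 0 0; 0 -0.5 0 0"

```text
time_s: 14.0
eef_pos: [0.5712, -0.1394, 0.2883]
tcp_rot: [2.853, 1.566, 1.016]
ft_force: [1.3, 0.2, 0.9]
grip_width: -0.0
```

drive_tool:
  moves: "0 -0.1 0 0; 0 -0.2 0 0; 0 -0.3 0 0; 0 -0.35 0 0; 0 -0.35 0 0"

```text
time_s: 14.5
eef_pos: [0.5297, -0.128, 0.2881]
tcp_rot: [3.051, 1.566, 1.215]
ft_force: [-0.1, -0.4, 0.5]
grip_width: -0.0002
```

```bash
python3 -c "
from st import *
st()
cap('10')
b=cv2.imread('pics/scene_10.png')[90:250,250:410]
cv2.imwrite('pics/z10.png',cv2.resize(b,None,fx=4,fy=4)[:590])"
```

```text
14.5 [ 0.5297 -0.128   0.2881] jawhead -1.836 q7 [ 0.17  0.21 -0.01  1.77 -0.    1.16 -1.67] [-0.1 -0.4  0.5] -0.00015563184115867804
```

View pics/z10.png

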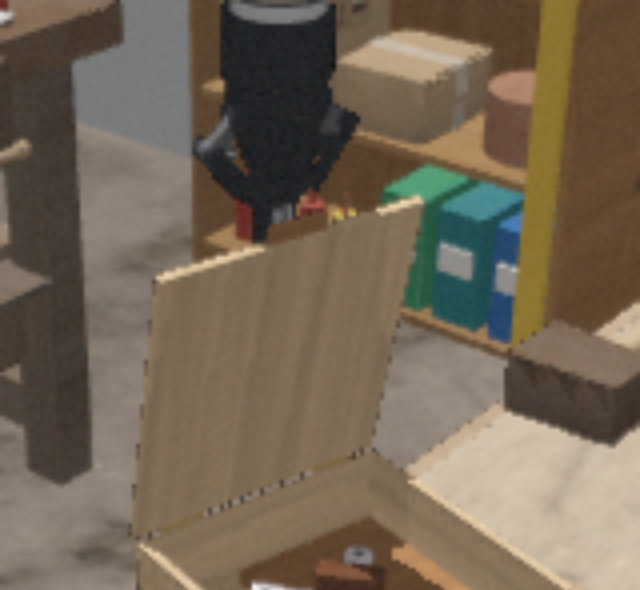

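drive_tool:
  moves: "0 0 0 0; 0 0 0 0; 0 0 0 0; 0 0 0 0; 0 0 0 0"

```text
time_s: 15.1
eef_pos: [0.5308, -0.1283, 0.2881]
tcp_rot: [2.878, 1.566, 1.042]
ft_force: [0.0, -0.6, 1.0]
grip_width: 0.0002
```

```bash
python3 -c "
from st import *
st()
im=robot.get_image('scene')[90:290,250:450,::-1]
cv2.imwrite('pics/z11.png',cv2.resize(im,None,fx=2.5,fy=2.5))"
```

```text
15.1 [ 0.5308 -0.1283  0.2881] jawhead -1.836 q7 [ 0.17  0.21 -0.01  1.77 -0.    1.16 -1.67] [ 0.  -0.6  1. ] 0.00015574537262536835
```

View pics/z11.png

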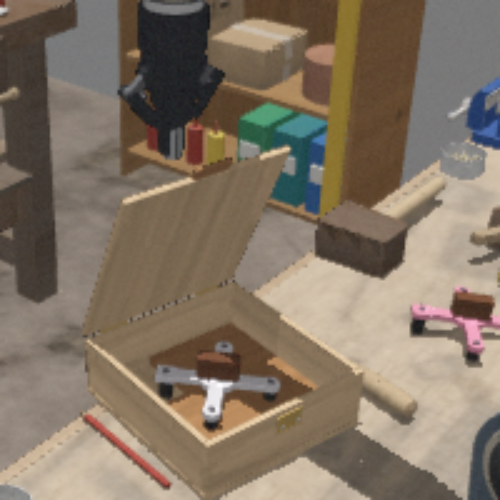

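The lid is swinging down by itself, clear of the fingers at zoom (175,150). I'll hold still while it shuts.

drive_tool:
  moves: "0 0 0 0; 0 0 0 0; 0 0 0 0; 0 0 0 0; 0 0 0 0"

```text
time_s: 15.65
eef_pos: [0.5308, -0.1283, 0.2881]
tcp_rot: [2.862, 1.566, 1.026]
ft_force: [-0.0, -0.4, 0.1]
grip_width: 0.0001
```

drive_tool:
  moves: "0 0 0 0; 0 0 0 0; 0 0 0 0; 0 0 0 0; 0 0 0 0"

```text
time_s: 16.15
eef_pos: [0.5308, -0.1283, 0.2881]
tcp_rot: [2.87, 1.566, 1.033]
ft_force: [0.0, -0.6, -0.3]
grip_width: 0.0
```

drive_tool:
  moves: "0 0 0 0; 0 0 0 0; 0 0 0 0; 0 0 0 0; 0 0 0 0"

```text
time_s: 16.65
eef_pos: [0.5308, -0.1283, 0.2881]
tcp_rot: [2.859, 1.566, 1.023]
ft_force: [0.5, 0.3, 0.3]
grip_width: 0.0001
```

drive_tool:
  moves: "0 0 0 0; 0 0 0 0; 0 0 0 0; 0 0 0 0; 0 0 0 0"

```text
time_s: 17.15
eef_pos: [0.5308, -0.1283, 0.2881]
tcp_rot: [2.863, 1.566, 1.027]
ft_force: [0.0, -1.1, -0.0]
grip_width: 0.0002
```

drive_tool:
  moves: "0 0 0 0; 0 0 0 0; 0 0 0 0; 0 0 0 0; 0 0 0 0"

```text
time_s: 17.65
eef_pos: [0.5308, -0.1283, 0.2881]
tcp_rot: [2.855, 1.566, 1.018]
ft_force: [0.5, 0.7, 0.6]
grip_width: -0.0002
```

drive_tool:
  moves: "0 0 0 0; 0 0 0 0; 0 0 0 0; 0 0 0 0; 0 0 0 0"

```text
time_s: 18.15
eef_pos: [0.5308, -0.1283, 0.2881]
tcp_rot: [2.862, 1.566, 1.025]
ft_force: [-0.3, -0.7, -0.6]
grip_width: 0.0001
```

```bash
python3 -c "
from st import *
st()
im=robot.get_image('scene')[:,150:470,::-1]
cv2.imwrite('pics/z12.png',cv2.resize(im,None,fx=1.5,fy=1.5))"
```

```text
18.15 [ 0.5308 -0.1283  0.2881] jawhead -1.836 q7 [ 0.17  0.21 -0.01  1.77 -0.    1.16 -1.67] [-0.3 -0.7 -0.6] 6.774731719626252e-05
```

View pics/z12.png

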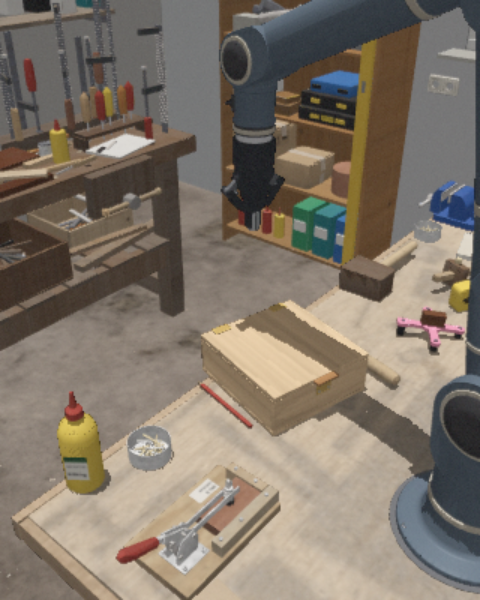

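The lid lies flat on the rim at zoom (285,355), the bystanders look unmoved, and the arm is clear. I'll check that the picture has stopped changing and hand in.

drive_tool:
  moves: "0 0 0 0; 0 0 0 0; 0 0 0 0; 0 0 0 0; 0 0 0 0"

```text
time_s: 18.7
eef_pos: [0.5308, -0.1283, 0.2881]
tcp_rot: [2.856, 1.566, 1.02]
ft_force: [0.7, 0.9, -0.0]
grip_width: -0.0001
```

```bash
python3 -c "
from st import *
a=robot.get_image('scene')[:,150:470,::-1];b=cv2.imread('pics/z12.png')
a=cv2.resize(a,None,fx=1.5,fy=1.5);print(np.abs(a.astype(int)-b)[280:430,190:380].max())
print(robot.hand_in())"
```

```text
11
the job is handed in; nothing more can be done
None
```

I turned the stand so its long foot is in the sunken corner, swung the lid shut, and handed the job in at about 18.7 s. The hand-in reports no verdict, so these are my own checks.

**Stand:** I gripped it by the bar, lifted it about 20 mm, turned it about 58° clockwise and lowered it, with the long foot over the sunken corner. Then I let go. With the arm clear, the arm-tip marks in the pictures gave a tilt of about 0.02 rad. The scene view alone put the arm tops 43 mm up (44 mm is right). By that view the long foot is about (51, 43) mm from the case's centre.

**Lid:** I pushed it from behind with the shut fingers until it passed upright, and it fell shut without the robot touching it. The last pictures show it flat on the rim and no longer moving, with the arm well clear. I couldn't see the stand again once the lid was shut.

**Bystanders:** The pencil, screw tin and glue bottle look unmoved in the last picture, and so does the chisel's handle. I didn't measure any of them.

**Disagreements:** The two cameras differed by about 8 mm sideways, more than the stated 2 mm calibration. Fitting both together put the arm tops at about 40 mm. Fitting the top view alone gave a poorly determined tilt, which I set aside.

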